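Release the bayonet fuse carrier and put it in the tray

ROBOT

A 7-joint arm with a two-finger parallel gripper is mounted at the origin on the work surface. World frame = base frame: x ahead of the robot, y to its left, z up, the work surface at z = 0. Lengths are in mm, angles in rad, forces in N, time in s.
With the tool pointing down it reaches from about 350 to 900 mm from the base axis. Payload 19.9 kg.
Tool frame: the origin (TCP) lies at the very end of the fingers, on their centre line; the grasp point (between the pads) lies 19 mm behind it (manip.grasp_offset is the distance from the TCP to the grasp point, in mm); z points along the fingers, x is the direction in which the jaws open and shut, and the axes are right-handed (so a half turn about z gives the same grasp; the last joint's range is limited). The gripper opens to 85 mm and grips with 20 to 120 N. Pads are 22 mm wide; open, the fingers measure 114 mm over their backs; the gripper's body (76 mm by 85 mm) begins 54 mm behind the grasp point. The pads swing forward as they close: fully open they stand 13 mm farther back than shut.
Start: joints at [1.298, 0.417, -0.01, 1.614, 0.005, 1.111, -0.053], TCP at [142.969, -608.409, 231.26] pointing down, gripper open.
Joint ranges: [-2.81, 2.81], [-0.39, 2.02], [-1.27, 1.25], [0.06, 2.57], [-1.19, 4.33], [0.19, 2], [-2.82, 2.82]. Speed limits (rad/s): [1.89, 1.89, 2.39, 2.39, 3.01, 3.01, 3.01].

INTERFACE

Orientations are given as [roll, pitch, yaw] about the fixed x, y, z axes, in that order (R = Rz(yaw) Ry(pitch) Rx(roll)).
In Python, from workcell import manip, get_image, job gives the robot as it stands.
- The arm moves only by the shell command python3 -m creep 'ROWS' [OPENING] [FORCE]. ROWS is a JSON object of lists of equal length, an entry for each row: "xyz": the shift along the tool's x, y, z as a fraction of full scale, a list of three; "rotation": the turn, a rotation vector about the tool's x, y, z as a fraction of full scale, a list of three. In form: {"xyz": [[x, y, z], ...], "rotation": [[wx, wy, wz], ...]}. A call has exactly 10 rows; each row is the pose to reach, as a shift and turn from the pose commanded when the call began, along the tool's axes at that moment; what a row does not reach only later rows make up. Full scale, the value 1, is 10 cm for a shift and 0.5 rad for a turn. A row lasts 1/8 s, in which the tool goes at most 62.5 mm and 10.7 degrees, less where a joint would pass 70% of its speed; a pose out of reach is approached as far as the arm can. A call with a number of a shift or a turn outside -1 to 1 is refused whole. A call with a gripper value outside its range is refused whole. OPENING is the opening in per cent of the stroke, from 0 (shut) to 100 (fully open), set as the call begins (- or left out, the last holds). The fingers move at their own pace and stop on an object; FORCE is the grip in N (left out, the last holds). Time passes only in rows, so rows that repeat a pose let the fingers close, or fill a call up. It gives the time, the measured TCP pose, the force and the opening at its end, in the units of the state.
- manip.get_state(): the state, without advancing time (a new reading comes with each control period).
- get_image(name): name is "scene" or "top"; returns a dict with "image" (384x512x3 uint8, red, green, blue), "z_map" (384x512 float32, mm along the optical axis (not along the pixel's ray), 0 where there is no reading), "intrinsics" (3x3 intrinsics, pixels), "T" (4x4, takes a point from camera to world coordinates). Camera axes: x right, y down, z forward; pixel columns grow to the right and rows downward; lengths in mm; the calibration is good to about 2 mm. A picture is of the moment at which its call begins.
- job.job_done(): hands the job in, once; it reports no verdict.
The state is a dict: "clock": time; "qpos": joint angles; "dq": joint speeds; "effort": joint torques, N m; "tool_pos": TCP position; "tcp_rot": TCP orientation; "force": force on the tool from outside, world axes, zero at the start; "wrist_torque": the same for the moment, N m; "finger_gap": finger opening in mm.
Only numpy, scipy, OpenCV 4.12 (cv2) and the standard library are available. Lean on these libraries where they do the work, as an engineer would, in place of code of your own. Each camera call takes 0.05 s, during which the arm holds its last target. There are 200 camera calls.

TASK

Take the black fuse carrier out of the grey holder on the metal load unit: press it down against its spring, by feel and not hard, turn it anticlockwise until it comes free and lift it straight out. Then set it down in the empty blue tray, keeping hold of it until it rests on the tray's floor, and let go. Leave everything else on the bench where it is.

Things in the scene. Friction and masses are not known exactly. Their poses are not given: they have to be found in the camera images.
- carrier: Black fuse carrier, in the fuse holder at the start, about 0.2 kg. Origin: centre of the barrel's flat foot; z up along its axis. From the foot up: barrel 26 mm diameter, 0 to 46 mm; disc 40 mm diameter, 46 to 54 mm; flat grip bar, 36 mm long along x, 12 mm thick along y, 54 to 84 mm
- lugs (a point): on the carrier's axis, midway between its two opposite bayonet lugs (along +x and -x): each 7 mm wide, reaching 21.5 mm from the axis, 12 to 17 mm above the foot
- grip (a point): the middle of the carrier's grip bar, on the axis, 72 mm above the foot (12 mm below the bar's top, 18 mm above the disc); axes as the carrier's
- holder: Grey round fuse holder fixed on the load unit: collar 58 mm outer diameter, 49 mm tall, bore 30 mm, flange 72 mm. Origin: centre of its underside; z up; x is the direction of the carrier's bar and lugs while locked. A bayonet: a spring always pushes the carrier up, the lugs locked behind a catch under the rim; turned without pressing, they jam on it after about 5 degrees
- rim (a point): centre of the holder's mouth, 49 mm above its underside. To free the carrier press straight down until the lugs clear the catch, then, keeping it pressed, turn anticlockwise seen from above by 65 degrees (1.13 rad; a firm stop follows about 3 degrees later): the lugs then stand under two notches in the rim and the carrier comes straight up and out
- notch (a point): one of the two notches in the rim for the lugs, 18 mm from the axis, at the rim's height; the other is opposite
- seat (a point): where the carrier's foot stands while locked: on the axis, 21 mm above the holder's underside; 18 mm are free between disc and rim. The catch clears 3 to 13 mm deeper, unseen, differing between holders, but always at a push of 9 to 10 N; 1.5 mm deeper, at 10 to 11 N, is a hard bottom, where it still turns. Spring 550 N/m. Push with 12 to 15 N; over 25 N in all (push and side forces) damages it
- unit: Bare-metal load unit fixed on the bench, vented box 170 x 240 x 55 mm (x, y, z); origin: centre of its underside. The fuse holder stands on its top
- tray: Empty blue tray fixed on the bench, 160 x 140 mm (x, y), 40 mm tall, walls 4 mm, floor 5 mm thick; origin: centre of its underside
- full_tray: Blue tray of the same size, full of white ceramic resistor tubes, fixed on the bench; origin: centre of its underside. Nothing goes into it
- terminal: white four-way terminal block, 30 x 50 x 24 mm, loose on top of the load unit; to be left alone
- meter: yellow hand multimeter lying flat, 90 x 160 x 35 mm; to be left alone
- drill: cordless drill standing on its battery foot (75 x 120 mm), about 185 mm tall; to be left alone
- driver: screwdriver lying on the bench; to be left alone
- mug: white mug, 80 mm across, 90 mm tall; to be left alone
- jig: wooden block, 60 x 160 x 20 mm; to be left alone
- spanner: open spanner lying on the bench; to be left alone
Mind the look-alikes: they are no part of the job. Of the things shaped like the carrier, the black one is meant.

How it is judged:
By the outcome, as a careful person would: the job done as asked, in the order asked, and still so for the second after the job is handed in, with the robot touching nothing.
It also fails if it takes over 64 s, if anything falls off the work surface, if the arm or the gripper's body presses on something with over 40 N, if the wrist force passes 120 N, or if a joint passes its speed limit or range.

## Working session

There is one attempt and no reset: what is moved stays moved. The work goes in short steps, Python scripts to look and compute and a shell command to move; the robot and the scene stay as the last step left them, time stands still between calls to the robot, and variables do not carry over. Pictures are saved under pics/ and viewed, about 8 in all and at most 12, crops included, and the job is handed in when it is done.

```bash
mkdir -p pics; ls; python3 - <<'E'
from workcell import manip,get_image
import cv2,numpy as np
for n in("scene","top"):
    d=get_image(n);np.savez(f"{n}0.npz",**d)
    cv2.imwrite(f"pics/{n}0.png",d["image"][:,:,::-1]);print(n,d["intrinsics"].tolist(),d["T"].round(4).tolist())
print(manip.get_state(),manip.grasp_offset)
E
```

```text
pics
scene [[456.2592433713254, 0.0, 255.94904929023832], [0.0, 456.2592433713254, 193.4539288621573], [0.0, 0.0, 1.0]] [[-0.6815, 0.4234, -0.5969, 1220.3487], [0.7315, 0.3695, -0.5731, 713.0034], [-0.0221, -0.8272, -0.5615, 763.5756], [0.0, 0.0, 0.0, 1.0]]
top [[363.0278983114376, 0.0, 257.9248835813039], [0.0, 363.0278983114376, 187.7887718821674], [0.0, 0.0, 1.0]] [[-0.0276, -0.9819, 0.1874, 311.2795], [-0.9996, 0.0252, -0.0151, 30.0746], [0.0101, -0.1877, -0.9822, 1288.2602], [0.0, 0.0, 0.0, 1.0]]
{'clock': 0.1, 'qpos': array([ 1.2985096 ,  0.41790117, -0.01030508,  1.61411352,  0.00470775,
        1.110744  , -0.0530083 ]), 'dq': array([-5.18541517e-05, -1.15183135e-03,  1.86592039e-03, -2.30463338e-03,
        2.08931702e-04, -7.13897037e-05,  1.83267021e-04]), 'effort': array([ 1.96165374e-04, -8.65827227e+01,  6.79990165e-01, -4.35637307e+01,
        1.92938349e-02,  4.88542195e-03, -5.25996722e-05]), 'tool_pos': array([ 142.87954388, -608.11374259,  230.73121465]), 'tcp_rot': array([ 3.14149849e+00,  1.13860555e-03, -1.34000462e+00]), 'force': array([0.43608381, 0.28172211, 0.05550988]), 'wrist_torque': array([ 0.03780615, -0.02119958, -0.03286792]), 'finger_gap': 85.19076928345524} 18.700000000000003
```

View pics/scene0.png

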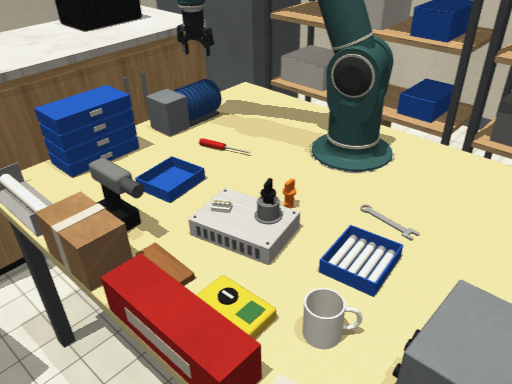

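View pics/top0.png

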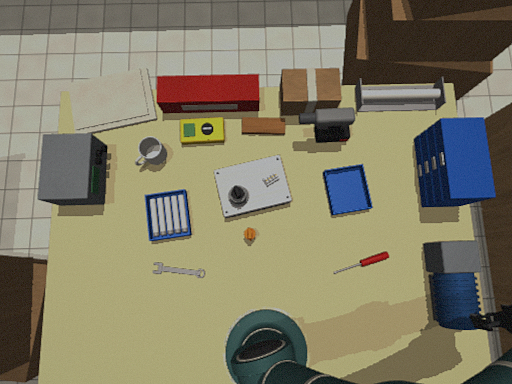

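Top view: the carrier candidates are the black one in the grey holder (top 238,192; scene 267,195) and the orange one standing on the bench (top 250,235; scene 290,193). The black one in the holder fits the description. I'll confirm that in a crop and measure it.

```bash
cat > h.py <<'E'
import numpy as np,cv2
def cloud(d):
    K,T,z=d["intrinsics"],d["T"],d["z_map"]
    v,u=np.mgrid[:z.shape[0],:z.shape[1]]
    p=np.stack([(u-K[0,2])/K[0,0]*z,(v-K[1,2])/K[1,1]*z,z],-1)
    return p@T[:3,:3].T+T[:3,3]
def ray(d,u,v,h):
    K,T=d["intrinsics"],d["T"]
    r=T[:3,:3]@np.linalg.inv(K)@[u,v,1];c=T[:3,3]
    return c+r*(h-c[2])/r[2]
def proj(d,p):
    K,T=d["intrinsics"],d["T"];q=K@(T[:3,:3].T@(np.array(p)-T[:3,3]));return q[:2]/q[2]
E
python3 - <<'E'
import numpy as np,cv2
from h import *
s=np.load("scene0.npz");t=np.load("top0.npz")
a=cv2.resize(s["image"][165:230,225:310],None,fx=4.5,fy=4.5,interpolation=cv2.INTER_CUBIC)
b=cv2.resize(t["image"][160:225,205:300],None,fx=4.2,fy=4.5,interpolation=cv2.INTER_CUBIC)
cv2.imwrite("pics/crop1.png",np.hstack([a,b])[:,:,::-1])
for n,d,(u0,u1,v0,v1) in(("scene",s,(225,310,165,230)),("top",t,(205,300,160,225))):
    P=cloud(d)[v0:v1,u0:u1];im=d["image"][v0:v1,u0:u1].astype(int)
    dark=im.max(-1)<70
    for lo,hi in((135,170),(118,134),(98,110)):
        m=(P[...,2]>lo)&(P[...,2]<hi)&((P[...,2]<115)|dark);q=P[m]
        if len(q)<3: print(n,lo,len(q));continue
        c,sz,an=cv2.minAreaRect(q[:,:2].astype(np.float32))
        print(n,lo,len(q),q.mean(0).round(1),np.median(q[:,2]).round(1),q.max(0).round(1),np.round(c,1),np.round(sz,1),an)
# trays: blue
P=cloud(t)
for(u0,u1,v0,v1)in((315,380,155,225),):
    im=t["image"][v0:v1,u0:u1].astype(int);m=(im[...,2]>im[...,0]+50)
    q=P[v0:v1,u0:u1][m]
    r=q[q[:,2]>32];print("tray",cv2.minAreaRect(r[:,:2].astype(np.float32)),np.percentile(q[:,2],[5,30,50,70,95]))
E
```

```text
scene 135 91 [525.4  85.3 150.1] 152.1 [538.5  92.8 160. ] [521.7  82.3] [35.  11.9] 17.453794479370117
scene 118 93 [525.6  89.  127.7] 128.3 [541.4  99.7 133.5] [523.3  84.9] [30.9 36.1] 54.9687614440918
scene 98 181 [527.9  87.1 102.6] 102.5 [551.4 110.4 109.9] [524.7  84.2] [50.9 53.3] 40.80429458618164
top 135 42 [517.4  80.5 158.4] 159.0 [534.1  88.6 165. ] [518.2  81.1] [32.1 11.8] 22.147645950317383
top 118 68 [517.7  81.3 129.6] 129.6 [537.1  99.9 133.9] [518.4  81.6] [34.  37.5] 11.23988151550293
top 98 101 [514.4  80.5 103.9] 103.7 [548.8 108.3 108.8] [519.7  81.3] [54.5 53.9] 43.24972915649414
tray ((482.8619689941406, -159.33798217773438), (182.0069122314453, 477.6446533203125), 21.31298065185547) [ 0.29818016  3.22077796  4.79928251  6.59486954 40.00139782]
```

View pics/crop1.png

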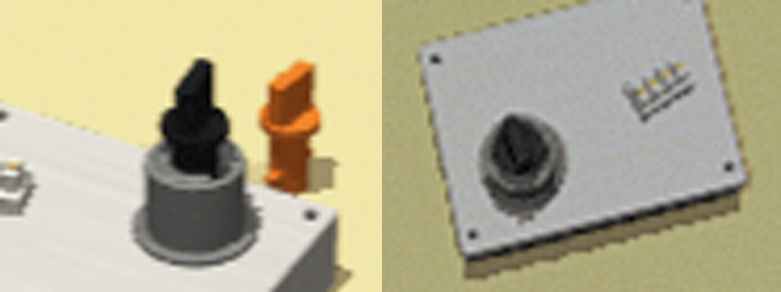

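The crop confirms it: the black carrier stands in the grey holder, bar along about 20° in world. The orange look-alike stands on the bench. Next I refine the axis, the bar angle and the tray.

```bash
python3 - <<'E'
import numpy as np,cv2
from h import *
s=np.load("scene0.npz");t=np.load("top0.npz")
def blob(m,u,v):
    n,l=cv2.connectedComponents(m.astype(np.uint8));return l==l[v,u]
for n,d,(u,v) in(("top",t,(348,190)),("scene",s,(172,180))):
    im=d["image"].astype(int);m=blob((im[...,2]>im[...,0]+50)&(im[...,2]>70),u,v);P=cloud(d)
    q=P[m&(abs(P[...,2]-40)<4)];print(n,"tray",m.sum(),cv2.minAreaRect(q[:,:2].astype(np.float32)))
    q=P[m&(abs(P[...,2]-5)<4)];print("  floor",cv2.minAreaRect(q[:,:2].astype(np.float32)))
# unit top
P=cloud(t);im=t["image"].astype(int)
m=(abs(P[...,2]-55)<5)&(im.min(-1)>120)&(np.mgrid[:384,:512][1]>205)&(np.mgrid[:384,:512][1]<300)
print("unit",cv2.minAreaRect(P[m][:,:2].astype(np.float32)))
# holder collar side circle fit (scene+top): surface points z 65..100
from scipy.optimize import least_squares
for n,d in(("scene",s),("top",t)):
    P=cloud(d);m=(P[...,2]>68)&(P[...,2]<98)&(np.hypot(P[...,0]-520,P[...,1]-82)<45)
    q=P[m];r=least_squares(lambda c:np.hypot(q[:,0]-c[0],q[:,1]-c[1])-29,[520,82],loss="soft_l1",f_scale=1)
    print(n,"collar",len(q),r.x,np.abs(r.fun).mean())
    m=(P[...,2]>136)&(P[...,2]<166)&(np.hypot(P[...,0]-520,P[...,1]-82)<22)&(d["image"].max(-1)<80)
    q=P[m];q2=q[q[:,2]>155];w,V=np.linalg.eigh(np.cov(q2[:,:2].T));print("  bar top",len(q2),q2.mean(0),np.degrees(np.arctan(V[1,1]/V[0,1])))
E
```

```text
top tray 1554 ((539.9107666015625, -302.88787841796875), (159.0299072265625, 138.76861572265625), 8.19005012512207)
  floor ((539.3544311523438, -308.6648864746094), (155.8139190673828, 125.45415496826172), 7.912219047546387)
scene tray 1886 ((540.9115600585938, -303.62005615234375), (163.2144775390625, 143.94534301757812), 8.092269897460938)
  floor ((541.27197265625, -303.7793884277344), (162.32980346679688, 142.46653747558594), 8.179818153381348)
unit ((369.7650146484375, -9.671112060546875), (556.109130859375, 238.84376525878906), 12.497177124023438)
scene collar 221 [519.72867752  79.71682465] 1.778083515956951
  bar top 35 [522.30810666  83.47799015 157.9912202 ] 22.229802074249214
top collar 27 [521.13182594  81.96663859] 1.25912029982268
  bar top 38 [519.46006053  81.19102807 159.46898234] 21.09543650386205
```

```bash
R='{"xyz":[[-0.1,-0.09,0],[-0.2,-0.18,0],[-0.3,-0.27,0],[-0.4,-0.36,0],[-0.5,-0.45,0],[-0.6,-0.54,0],[-0.7,-0.63,0],[-0.8,-0.72,0],[-0.9,-0.81,0],[-1,-0.9,0]],"rotation":[[0,0,0],[0,0,0],[0,0,0],[0,0,0],[0,0,0],[0,0,0],[0,0,0],[0,0,0],[0,0,0],[0,0,0]]}'; unset R
python3 -m creep '{"xyz":[[-0.1,-0.09,0],[-0.2,-0.18,0],[-0.3,-0.27,0],[-0.4,-0.36,0],[-0.5,-0.45,0],[-0.6,-0.54,0],[-0.7,-0.63,0],[-0.8,-0.72,0],[-0.9,-0.81,0],[-1,-0.9,0]],"rotation":[[0,0,0],[0,0,0],[0,0,0],[0,0,0],[0,0,0],[0,0,0],[0,0,0],[0,0,0],[0,0,0],[0,0,0]]}' 45 40
```

```text
clock: 1.35
tool_pos: [208.1, -489.7, 231.3]
tcp_rot: [3.142, 0.0, -1.34]
force: [-0.6, 0.2, -0.5]
finger_gap: 38.3
```

```bash
python3 -m creep '{"xyz":[[-0.1,-0.09,0],[-0.2,-0.18,0],[-0.3,-0.27,0],[-0.4,-0.36,0],[-0.5,-0.45,0],[-0.6,-0.54,0],[-0.7,-0.63,0],[-0.8,-0.72,0],[-0.9,-0.81,0],[-1,-0.9,0]],"rotation":[[0,0,0],[0,0,0],[0,0,0],[0,0,0],[0,0,0],[0,0,0],[0,0,0],[0,0,0],[0,0,0],[0,0,0]]}'
python3 -m creep '{"xyz":[[-0.1,-0.09,0],[-0.2,-0.18,0],[-0.3,-0.27,0],[-0.4,-0.36,0],[-0.5,-0.45,0],[-0.6,-0.54,0],[-0.7,-0.63,0],[-0.8,-0.72,0],[-0.9,-0.81,0],[-1,-0.9,0]],"rotation":[[0,0,0],[0,0,0],[0,0,0],[0,0,0],[0,0,0],[0,0,0],[0,0,0],[0,0,0],[0,0,0],[0,0,0]]}'
python3 -m creep '{"xyz":[[-0.1,-0.09,0],[-0.2,-0.18,0],[-0.3,-0.27,0],[-0.4,-0.36,0],[-0.5,-0.45,0],[-0.6,-0.54,0],[-0.7,-0.63,0],[-0.8,-0.72,0],[-0.9,-0.81,0],[-1,-0.9,0]],"rotation":[[0,0,0],[0,0,0],[0,0,0],[0,0,0],[0,0,0],[0,0,0],[0,0,0],[0,0,0],[0,0,0],[0,0,0]]}'
python3 -m creep '{"xyz":[[-0.1,-0.09,0],[-0.2,-0.18,0],[-0.3,-0.27,0],[-0.4,-0.36,0],[-0.5,-0.45,0],[-0.6,-0.54,0],[-0.7,-0.63,0],[-0.8,-0.72,0],[-0.9,-0.81,0],[-1,-0.9,0]],"rotation":[[0,0,0],[0,0,0],[0,0,0],[0,0,0],[0,0,0],[0,0,0],[0,0,0],[0,0,0],[0,0,0],[0,0,0]]}'
```

```text
clock: 2.6
tool_pos: [272.9, -371.8, 231.3]
tcp_rot: [3.142, 0.0, -1.34]
force: [0.3, -0.9, -0.1]
finger_gap: 38.5
clock: 3.85
tool_pos: [337.6, -253.8, 231.3]
tcp_rot: [3.142, 0.0, -1.34]
force: [0.9, -1.1, 0.7]
finger_gap: 38.4
clock: 5.1
tool_pos: [402.4, -135.9, 231.3]
tcp_rot: [-3.142, 0.0, -1.34]
force: [0.6, 0.2, 0.5]
finger_gap: 38.7
clock: 6.35
tool_pos: [467.1, -17.9, 231.3]
tcp_rot: [3.142, 0.0, -1.34]
force: [0.1, 0.3, -0.3]
finger_gap: 38.5
```

```bash
python3 -m creep '{"xyz":[[-0.1,-0.09,0],[-0.2,-0.18,0],[-0.3,-0.27,0],[-0.4,-0.36,0.05],[-0.5,-0.45,0.1],[-0.6,-0.54,0.2],[-0.7,-0.63,0.3],[-0.8,-0.7,0.4],[-0.848,-0.748,0.46],[-0.848,-0.748,0.46]],"rotation":[[0,0,-0.03],[0,0,-0.06],[0,0,-0.1],[0,0,-0.14],[0,0,-0.18],[0,0,-0.21],[0,0,-0.24],[0,0,-0.27],[0,0,-0.27],[0,0,-0.27]]}'
python3 - <<'E'
from workcell import manip,get_image
import cv2,numpy as np
o=[]
for n,(u,v) in(("scene",(267,190)),("top",(240,185))):
    d=get_image(n);np.savez(f"{n}1.npz",**d)
    o.append(cv2.resize(d["image"][v-35:v+35,u-35:u+35],(395,395),interpolation=cv2.INTER_CUBIC))
cv2.imwrite("pics/hover.png",np.hstack(o)[:,:,::-1]);s=manip.get_state();print(s["tool_pos"],s["force"])
E
```

```text
clock: 7.6
tool_pos: [520.0, 81.3, 184.8]
tcp_rot: [3.141, 0.001, -1.205]
force: [-0.4, 0.1, 1.2]
finger_gap: 38.3
[520.12707174  80.68999032 185.4255451 ] [-0.47530954 -0.2513564   0.09236543]
```

View pics/hover.png

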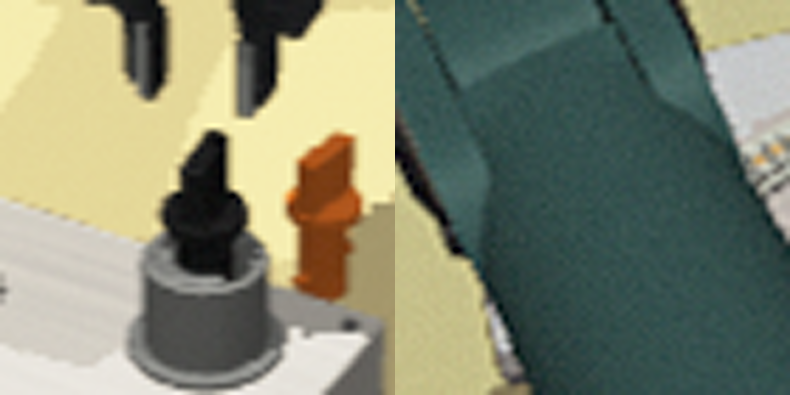

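Fingers straddle the black bar cleanly (tips at crop 150,97 and 248,112; bar between them at about 205,160). Descend, then close.

```bash
python3 -m creep '{"xyz":[[0,0,0.08],[0,0,0.16],[0,0,0.24],[0,0,0.32],[0,0,0.4],[0,0,0.46],[0,0,0.5],[0,0,0.52],[0,0,0.52],[0,0,0.52]],"rotation":[[0,0,0],[0,0,0],[0,0,0],[0,0,0],[0,0,0],[0,0,0],[0,0,0],[0,0,0],[0,0,0],[0,0,0]]}'
python3 -m creep '{"xyz":[[0,0,0],[0,0,0],[0,0,0],[0,0,0],[0,0,0],[0,0,0],[0,0,0],[0,0,0],[0,0,0],[0,0,0]],"rotation":[[0,0,0],[0,0,0],[0,0,0],[0,0,0],[0,0,0],[0,0,0],[0,0,0],[0,0,0],[0,0,0],[0,0,0]]}' 0 60
python3 -c "
from workcell import manip
s=manip.get_state();print(s['force'],s['wrist_torque'],s['tool_pos'],s['qpos'].round(2))"
```

```text
clock: 8.95
tool_pos: [520.2, 80.9, 133.5]
tcp_rot: [-3.141, -0.0, -1.205]
force: [0.5, 0.6, -1.0]
finger_gap: 38.5
clock: 10.2
tool_pos: [520.1, 81.1, 133.4]
tcp_rot: [-3.141, 0.0, -1.205]
force: [-0.5, 1.5, 5.2]
finger_gap: 10.7
[-0.49237664  1.45241105  5.1762757 ] [0.42795582 0.34393387 0.03179468] [520.14825977  81.1174202  133.41985347] [ 0.25  0.42 -0.57  1.93  0.29  0.87 -1.67]
```

```bash
python3 -m creep '{"xyz":[[0,0,0.003],[0,0,0.006],[0,0,0.01],[0,0,0.013],[0,0,0.016],[0,0,0.02],[0,0,0.025],[0,0,0.03],[0,0,0.03],[0,0,0.03]],"rotation":[[0,0,0],[0,0,0],[0,0,0],[0,0,0],[0,0,0],[0,0,0],[0,0,0],[0,0,0],[0,0,0],[0,0,0]]}'
python3 -c "
from workcell import manip
s=manip.get_state();print(s['force'],s['wrist_torque'],s['tool_pos'])"
```

```text
clock: 11.45
tool_pos: [520.2, 81.2, 130.5]
tcp_rot: [-3.141, 0.0, -1.205]
force: [-1.6, 2.4, 5.9]
finger_gap: 10.8
[-1.60915527  2.4419742   5.94708576] [0.38839963 0.50261011 0.00522251] [520.18075886  81.18737315 130.51754087]
```

```bash
python3 -m creep '{"xyz":[[0,0,0.005],[0,0,0.01],[0,0,0.015],[0,0,0.02],[0,0,0.025],[0,0,0.03],[0,0,0.035],[0,0,0.04],[0,0,0.04],[0,0,0.04]],"rotation":[[0,0,0],[0,0,0],[0,0,0],[0,0,0],[0,0,0],[0,0,0],[0,0,0],[0,0,0],[0,0,0],[0,0,0]]}'
python3 -c "
from workcell import manip
s=manip.get_state();print(s['force'],s['wrist_torque'],s['tool_pos'])"
```

```text
clock: 12.7
tool_pos: [520.3, 81.2, 126.6]
tcp_rot: [-3.141, 0.0, -1.205]
force: [-3.0, 1.4, 8.6]
finger_gap: 10.8
[-2.95088688  1.35148978  8.56029674] [0.42099908 0.56205054 0.01149334] [520.25762966  81.16525682 126.61818012]
```

```bash
python3 -m creep '{"xyz":[[0,0,0.003],[0,0,0.006],[0,0,0.01],[0,0,0.014],[0,0,0.018],[0,0,0.022],[0,0,0.025],[0,0,0.025],[0,0,0.025],[0,0,0.025]],"rotation":[[0,0,0],[0,0,0],[0,0,0],[0,0,0],[0,0,0],[0,0,0],[0,0,0],[0,0,0],[0,0,0],[0,0,0]]}'
python3 -c "
from workcell import manip
s=manip.get_state();print(s['force'],s['wrist_torque'],s['tool_pos'])"
```

```text
clock: 13.95
tool_pos: [520.5, 81.2, 124.6]
tcp_rot: [-3.141, -0.0, -1.205]
force: [-4.7, 0.8, 18.1]
finger_gap: 10.7
[-4.70986827  0.788836   18.10599608] [ 0.22261132  1.2899896  -0.02167236] [520.48110987  81.2395648  124.61258005]
```

Hard bottom found at TCP z ≈ 124.6. Ease off to the 12–15 N window.

```bash
python3 -m creep '{"xyz":[[0,0.002,-0.002],[0,0.005,-0.004],[-0.002,0.007,-0.004],[-0.002,0.007,-0.004],[-0.002,0.007,-0.004],[-0.002,0.007,-0.004],[-0.002,0.007,-0.004],[-0.002,0.007,-0.004],[-0.002,0.007,-0.004],[-0.002,0.007,-0.004]],"rotation":[[0,0,0],[0,0,0],[0,0,0],[0,0,0],[0,0,0],[0,0,0],[0,0,0],[0,0,0],[0,0,0],[0,0,0]]}'
python3 -c "
from workcell import manip
s=manip.get_state();print(s['force'],s['wrist_torque'],s['tool_pos'])"
```

```text
clock: 15.2
tool_pos: [520.0, 81.1, 124.8]
tcp_rot: [-3.14, -0.0, -1.205]
force: [-0.6, 1.2, 9.3]
finger_gap: 11.0
[-0.61740479  1.22368925  9.32767788] [0.39827722 0.07223921 0.03667942] [519.98980035  81.12839227 124.76904479]
```

```bash
python3 -m creep '{"xyz":[[0,0,0.001],[0,0,0.002],[0,0,0.0025],[0,0,0.0025],[0,0,0.0025],[0,0,0.0025],[0,0,0.0025],[0,0,0.0025],[0,0,0.0025],[0,0,0.0025]],"rotation":[[0,0,0],[0,0,0],[0,0,0],[0,0,0],[0,0,0],[0,0,-0.02],[0,0,-0.04],[0,0,-0.06],[0,0,-0.08],[0,0,-0.1]]}'
python3 -c "
from workcell import manip
s=manip.get_state();print(s['force'],s['wrist_torque'],s['tool_pos'])"
```

```text
clock: 16.45
tool_pos: [520.1, 81.1, 124.6]
tcp_rot: [-3.14, -0.0, -1.155]
force: [0.3, 1.2, 12.3]
finger_gap: 11.0
[ 0.27711564  1.18174194 12.27614702] [ 0.30869138  0.21699243 -0.00677341] [520.06091456  81.14760948 124.64854309]
```

```bash
python3 -m creep '{"xyz":[[0,0,0.0005],[0,0,0.0005],[0,0,0.0005],[0,0,0.0005],[0,0,0.0005],[0,0,0.0005],[0,0,0.0005],[0,0,0.0005],[0,0,0.0005],[0,0,0.0005]],"rotation":[[0,0,-0.02],[0,0,-0.04],[0,0,-0.06],[0,0,-0.08],[0,0,-0.1],[0,0,-0.13],[0,0,-0.16],[0,0,-0.2],[0,0,-0.22],[0,0,-0.24]]}'
python3 -c "
from workcell import manip
s=manip.get_state();print(s['force'],s['wrist_torque'],s['tool_pos'])"
```

```text
clock: 17.7
tool_pos: [520.2, 81.1, 124.6]
tcp_rot: [-3.14, -0.001, -1.035]
force: [-1.3, 1.2, 12.8]
finger_gap: 11.1
[-1.2872605   1.17962431 12.82721299] [ 0.23702439  0.11854156 -0.10086418] [520.17210271  81.1469668  124.64251024]
```

```bash
python3 -m creep '{"xyz":[[0,0,0],[0,0,0],[0,0,0],[0,0,0],[0,0,0],[0,0,0],[0,0,0],[0,0,0],[0,0,0],[0,0,0]],"rotation":[[0,0,-0.08],[0,0,-0.16],[0,0,-0.24],[0,0,-0.32],[0,0,-0.4],[0,0,-0.48],[0,0,-0.56],[0,0,-0.64],[0,0,-0.72],[0,0,-0.8]]}'
python3 -c "
from workcell import manip
s=manip.get_state();print(s['force'],s['wrist_torque'],s['tool_pos'])"
```

```text
clock: 18.95
tool_pos: [520.3, 81.1, 124.7]
tcp_rot: [-3.14, -0.001, -0.634]
force: [0.2, 1.1, 11.7]
finger_gap: 11.0
[ 0.15677099  1.10826141 11.72439484] [ 0.21739728 -0.04854962 -0.08355969] [520.25518588  81.0968709  124.65612114]
```

```bash
python3 -m creep '{"xyz":[[0,0,0.001],[0,0,0.001],[0,0,0.001],[0,0,0.001],[0,0,0.001],[0,0,0.001],[0,0,0.001],[0,0,0.001],[0,0,0.001],[0,0,0.001]],"rotation":[[0,0,-0.08],[0,0,-0.16],[0,0,-0.24],[0,0,-0.32],[0,0,-0.4],[0,0,-0.48],[0,0,-0.56],[0,0,-0.64],[0,0,-0.72],[0,0,-0.8]]}'
python3 -c "
from workcell import manip
s=manip.get_state();print(s['force'],s['wrist_torque'],s['tool_pos'])"
```

```text
clock: 20.2
tool_pos: [520.3, 81.3, 124.6]
tcp_rot: [-3.141, -0.002, -0.234]
force: [-0.3, 2.2, 13.2]
finger_gap: 11.0
[-0.26766655  2.22989047 13.20977255] [ 0.40614368  0.15664243 -0.10601272] [520.28560164  81.28254463 124.63506177]
```

```bash
python3 -m creep '{"xyz":[[0,0,0],[0,0,0],[0,0,0],[0,0,0],[0,0,0],[0,0,0],[0,0,0],[0,0,0],[0,0,0],[0,0,0]],"rotation":[[0,0,-0.05],[0,0,-0.1],[0,0,-0.15],[0,0,-0.2],[0,0,-0.25],[0,0,-0.28],[0,0,-0.31],[0,0,-0.33],[0,0,-0.33],[0,0,-0.33]]}'
python3 -c "
from workcell import manip
s=manip.get_state();print(s['force'],s['wrist_torque'],s['tool_pos'])"
```

```text
clock: 21.45
tool_pos: [520.2, 81.5, 124.6]
tcp_rot: [-3.141, -0.002, -0.07]
force: [-0.9, 2.5, 14.6]
finger_gap: 10.6
[-0.89483192  2.45703388 14.62515889] [ 0.68181368  0.2611339  -0.10503156] [520.16391825  81.49939036 124.64257581]
```

```bash
python3 -m creep '{"xyz":[[0,0,-0.01],[0,0,-0.02],[0,0,-0.03],[0,0,-0.04],[0,0,-0.05],[0,0,-0.06],[0,0,-0.07],[0,0,-0.08],[0,0,-0.09],[0,0,-0.1]],"rotation":[[0,0,0],[0,0,0],[0,0,0],[0,0,0],[0,0,0],[0,0,0],[0,0,0],[0,0,0],[0,0,0],[0,0,0]]}'
python3 -c "
from workcell import manip
s=manip.get_state();print(s['force'],s['wrist_torque'],s['tool_pos'])"
```

```text
clock: 22.7
tool_pos: [519.7, 81.3, 134.0]
tcp_rot: [-3.141, -0.001, -0.07]
force: [3.8, 4.7, 1.9]
finger_gap: 10.9
[3.79515714 4.72034322 1.93507954] [ 1.26473383 -0.86319796  0.04104821] [519.70660559  81.25719619 133.98527082]
```

```bash
python3 -m creep '{"xyz":[[0.003,-0.003,0],[0.006,-0.006,0],[0.006,-0.006,0],[0.006,-0.006,0],[0.006,-0.006,-0.005],[0.006,-0.006,-0.01],[0.006,-0.006,-0.015],[0.006,-0.006,-0.02],[0.006,-0.006,-0.025],[0.006,-0.006,-0.03]],"rotation":[[0,0,0],[0,0,0],[0,0,0],[0,0,0],[0,0,0],[0,0,0],[0,0,0],[0,0,0],[0,0,0],[0,0,0]]}'
python3 -c "
from workcell import manip
s=manip.get_state();print(s['force'],s['wrist_torque'],s['tool_pos'])"
```

```text
clock: 23.95
tool_pos: [519.9, 81.4, 136.8]
tcp_rot: [-3.142, 0.0, -0.07]
force: [1.2, 3.5, 1.3]
finger_gap: 10.6
[1.1892119  3.51519349 1.32491854] [ 0.88253369 -0.43932055 -0.01303532] [519.94133327  81.40393327 136.7689185 ]
```

```bash
python3 -m creep '{"xyz":[[0,-0.003,-0.01],[0,-0.004,-0.02],[0,-0.004,-0.03],[0,-0.004,-0.04],[0,-0.004,-0.05],[0,-0.004,-0.06],[0,-0.004,-0.07],[0,-0.004,-0.08],[0,-0.004,-0.09],[0,-0.004,-0.1]],"rotation":[[0,0,0],[0,0,0],[0,0,0],[0,0,0],[0,0,0],[0,0,0],[0,0,0],[0,0,0],[0,0,0],[0,0,0]]}'
python3 -c "
from workcell import manip
s=manip.get_state();print(s['force'],s['wrist_torque'],s['tool_pos'])"
```

```text
clock: 25.2
tool_pos: [520.0, 81.8, 146.8]
tcp_rot: [3.142, 0.0, -0.07]
force: [0.2, 0.2, -2.5]
finger_gap: 10.9
[ 0.24791865  0.24749282 -2.52317727] [0.14409371 0.05052068 0.03333879] [519.9965543   81.78891103 146.84743656]
```

The carrier is free: about 2 N of weight hangs and there's no side force. Lift clear and look.

```bash
python3 -m creep '{"xyz":[[0,0,-0.05],[0,0,-0.1],[0,0,-0.15],[0,0,-0.2],[0,0,-0.26],[0,0,-0.32],[0,0,-0.38],[0,0,-0.44],[0,0,-0.5],[0,0,-0.55]],"rotation":[[0,0,0],[0,0,0],[0,0,0],[0,0,0],[0,0,0],[0,0,0],[0,0,0],[0,0,0],[0,0,0],[0,0,0]]}'
python3 - <<'E'
from workcell import manip,get_image
import cv2,numpy as np
d=get_image("scene");cv2.imwrite("pics/lift.png",cv2.resize(d["image"][110:270,150:350],None,fx=3,fy=3)[:,:,::-1])
s=manip.get_state();print(s["tool_pos"],s["force"])
E
```

```text
clock: 26.45
tool_pos: [520.0, 81.8, 202.2]
tcp_rot: [-3.142, -0.0, -0.07]
force: [0.7, -1.4, -2.3]
finger_gap: 10.8
[520.27106134  81.93600769 202.72287636] [ 0.99450772 -0.16452743 -1.41428329]
```

View pics/lift.png

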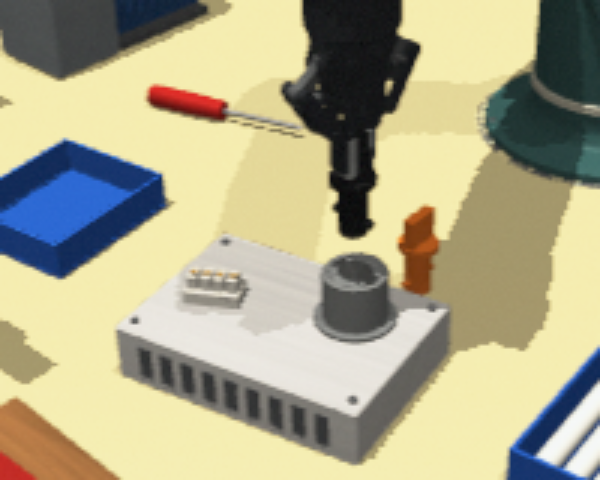

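The carrier hangs in the gripper (350,200), clear of the empty holder (355,290). Nothing else moved. Now over to the tray.

```bash
python3 -m creep '{"xyz":[[0.006,0.05,0],[0.017,0.14,0],[0.028,0.24,0],[0.04,0.34,0],[0.053,0.44,0],[0.065,0.54,0],[0.078,0.64,0],[0.09,0.74,0],[0.103,0.85,0],[0.117,0.957,0]],"rotation":[[0,0,0],[0,0,0],[0,0,0],[0,0,0],[0,0,0],[0,0,0],[0,0,0],[0,0,0],[0,0,0],[0,0,0]]}'
python3 -m creep '{"xyz":[[0.012,0.1,0],[0.023,0.2,0],[0.035,0.3,0],[0.047,0.39,0],[0.058,0.48,0],[0.07,0.575,0],[0.082,0.67,0],[0.094,0.766,0],[0.105,0.86,0],[0.117,0.957,0]],"rotation":[[0,0,0],[0,0,0],[0,0,0],[0,0,0],[0,0,0],[0,0,0],[0,0,0],[0,0,0],[0,0,0],[0,0,0]]}'
python3 -m creep '{"xyz":[[0.012,0.1,0],[0.023,0.2,0],[0.035,0.3,0],[0.047,0.39,0],[0.058,0.48,0],[0.07,0.575,0],[0.082,0.67,0],[0.094,0.766,0],[0.105,0.86,0],[0.117,0.957,0]],"rotation":[[0,0,0],[0,0,0],[0,0,0],[0,0,0],[0,0,0],[0,0,0],[0,0,0],[0,0,0],[0,0,0],[0,0,0]]}'
python3 -m creep '{"xyz":[[0.012,0.1,0],[0.023,0.2,0],[0.035,0.3,0],[0.047,0.4,0],[0.058,0.5,0],[0.07,0.6,0],[0.082,0.7,0],[0.094,0.8,0],[0.105,0.9,0],[0.117,0.957,0]],"rotation":[[0,0,0],[0,0,0],[0,0,0],[0,0,0],[0,0,0],[0,0,0],[0,0,0],[0,0,0],[0,0,0],[0,0,0]]}'
```

```text
clock: 27.75
tool_pos: [525.0, -15.2, 201.8]
tcp_rot: [-3.142, 0.0, -0.07]
force: [-0.7, 0.7, -2.4]
finger_gap: 10.8
clock: 29.0
tool_pos: [530.0, -111.4, 201.8]
tcp_rot: [-3.142, 0.0, -0.07]
force: [0.3, -0.2, -2.4]
finger_gap: 11.1
clock: 30.25
tool_pos: [535.0, -207.7, 201.8]
tcp_rot: [-3.142, 0.0, -0.07]
force: [0.2, -0.0, -2.2]
finger_gap: 10.9
clock: 31.5
tool_pos: [539.9, -304.1, 201.7]
tcp_rot: [-3.142, 0.0, -0.071]
force: [-0.2, -0.6, -1.6]
finger_gap: 11.1
```

```bash
python3 -m creep '{"xyz":[[0,0,0.08],[0,0,0.18],[0,0,0.28],[0,0,0.38],[0,0,0.49],[0,0,0.6],[0,0,0.71],[0,0,0.82],[0,0,0.92],[0,0,1]],"rotation":[[0,0,0],[0,0,0],[0,0,0],[0,0,0],[0,0,0],[0,0,0],[0,0,0],[0,0,0],[0,0,0],[0,0,0]]}'
python3 -m creep '{"xyz":[[0,0,0.05],[0,0,0.1],[0,0,0.15],[0,0,0.2],[0,0,0.24],[0,0,0.27],[0,0,0.29],[0,0,0.31],[0,0,0.32],[0,0,0.33]],"rotation":[[0,0,0],[0,0,0],[0,0,0],[0,0,0],[0,0,0],[0,0,0],[0,0,0],[0,0,0],[0,0,0],[0,0,0]]}'
python3 -m creep '{"xyz":[[0,0,0.005],[0,0,0.01],[0,0,0.015],[0,0,0.02],[0,0,0.025],[0,0,0.03],[0,0,0.035],[0,0,0.04],[0,0,0.04],[0,0,0.04]],"rotation":[[0,0,0],[0,0,0],[0,0,0],[0,0,0],[0,0,0],[0,0,0],[0,0,0],[0,0,0],[0,0,0],[0,0,0]]}'
python3 -c "
from workcell import manip
s=manip.get_state();print(s['force'],s['wrist_torque'],s['tool_pos'])"
```

```text
clock: 32.75
tool_pos: [539.9, -303.3, 101.1]
tcp_rot: [-3.141, 0.0, -0.07]
force: [-0.2, 0.4, -2.2]
finger_gap: 11.1
clock: 34.0
tool_pos: [540.0, -303.3, 68.8]
tcp_rot: [-3.142, -0.0, -0.07]
force: [0.2, -0.1, -2.1]
finger_gap: 10.9
clock: 35.25
tool_pos: [539.9, -303.3, 64.8]
tcp_rot: [-3.142, 0.0, -0.07]
force: [-0.1, 0.5, -2.1]
finger_gap: 11.2
[-0.05625884  0.46744656 -2.07552306] [ 0.04151906 -0.03250551  0.0637603 ] [ 539.92271992 -303.30370302   64.77491497]
```

```bash
python3 -m creep '{"xyz":[[0,0,0.004],[0,0,0.008],[0,0,0.012],[0,0,0.016],[0,0,0.02],[0,0,0.02],[0,0,0.02],[0,0,0.02],[0,0,0.02],[0,0,0.02]],"rotation":[[0,0,0],[0,0,0],[0,0,0],[0,0,0],[0,0,0],[0,0,0],[0,0,0],[0,0,0],[0,0,0],[0,0,0]]}'
python3 -c "
from workcell import manip
s=manip.get_state();print(s['force'],s['wrist_torque'],s['tool_pos'])"
```

```text
clock: 36.5
tool_pos: [539.9, -303.3, 62.8]
tcp_rot: [-3.142, 0.0, -0.07]
force: [0.2, -0.5, -2.2]
finger_gap: 10.9
[ 0.22419967 -0.52634932 -2.24066986] [ 0.00466094 -0.01364825 -0.01794534] [ 539.92984887 -303.32156346   62.77317264]
```

```bash
python3 -m creep '{"xyz":[[0,0,0.002],[0,0,0.004],[0,0,0.006],[0,0,0.008],[0,0,0.01],[0,0,0.01],[0,0,0.01],[0,0,0.01],[0,0,0.01],[0,0,0.01]],"rotation":[[0,0,0],[0,0,0],[0,0,0],[0,0,0],[0,0,0],[0,0,0],[0,0,0],[0,0,0],[0,0,0],[0,0,0]]}'
python3 -c "
from workcell import manip
s=manip.get_state();print(s['force'],s['wrist_torque'],s['tool_pos'])"
```

```text
clock: 37.75
tool_pos: [539.9, -303.3, 61.8]
tcp_rot: [-3.142, 0.0, -0.07]
force: [-0.0, -0.7, -2.0]
finger_gap: 10.9
[-0.04600789 -0.74268176 -1.95264545] [-0.02836762  0.03262457 -0.04840355] [ 539.93705005 -303.30947396   61.76923523]
```

```bash
python3 -m creep '{"xyz":[[0,0,0.002],[0,0,0.004],[0,0,0.006],[0,0,0.008],[0,0,0.01],[0,0,0.012],[0,0,0.014],[0,0,0.014],[0,0,0.014],[0,0,0.014]],"rotation":[[0,0,0],[0,0,0],[0,0,0],[0,0,0],[0,0,0],[0,0,0],[0,0,0],[0,0,0],[0,0,0],[0,0,0]]}'
python3 -c "
from workcell import manip
s=manip.get_state();print(s['force'],s['wrist_torque'],s['tool_pos'])"
```

```text
clock: 39.0
tool_pos: [540.2, -303.4, 61.6]
tcp_rot: [3.141, -0.0, -0.07]
force: [-5.9, 3.8, 18.8]
finger_gap: 10.7
[-5.92228276  3.79566278 18.80236858] [0.60958974 1.67755373 0.04154264] [ 540.24101737 -303.4133682    61.56386467]
```

Floor contact at TCP z ≈ 61.6. Relax to a light touch.

```bash
python3 -m creep '{"xyz":[[0,0,-0.003],[0,0,-0.006],[0,0,-0.009],[0,0,-0.01],[0,0,-0.01],[0,0,-0.01],[0,0,-0.01],[0,0,-0.01],[0,0,-0.01],[0,0,-0.01]],"rotation":[[0,0,0],[0,0,0],[0,0,0],[0,0,0],[0,0,0],[0,0,0],[0,0,0],[0,0,0],[0,0,0],[0,0,0]]}'
python3 -c "
from workcell import manip
s=manip.get_state();print(s['force'],s['wrist_torque'],s['tool_pos'])"
```

```text
clock: 40.25
tool_pos: [540.0, -303.3, 61.6]
tcp_rot: [3.142, -0.0, -0.07]
force: [-2.8, 0.4, 5.7]
finger_gap: 11.4
[-2.79554357  0.41716792  5.68739846] [0.22932946 0.57099567 0.00308838] [ 540.04336972 -303.3154693    61.58990128]
```

```bash
python3 -m creep '{"xyz":[[0,0,-0.002],[0,0,-0.002],[0,0,-0.002],[0,0,-0.002],[0,0,-0.002],[0,0,-0.002],[0,0,-0.002],[0,0,-0.002],[0,0,-0.002],[0,0,-0.002]],"rotation":[[0,0,0],[0,0,0],[0,0,0],[0,0,0],[0,0,0],[0,0,0],[0,0,0],[0,0,0],[0,0,0],[0,0,0]]}' 45
python3 -m creep '{"xyz":[[0,0,-0.03],[0,0,-0.08],[0,0,-0.15],[0,0,-0.25],[0,0,-0.36],[0,0,-0.48],[0,0,-0.6],[0,0,-0.73],[0,0,-0.87],[0,0,-1]],"rotation":[[0,0,0],[0,0,0],[0,0,0],[0,0,0],[0,0,0],[0,0,0],[0,0,0],[0,0,0],[0,0,0],[0,0,0]]}'
python3 - <<'E'
from workcell import manip,get_image
import cv2,numpy as np
d=get_image("scene");cv2.imwrite("pics/end.png",cv2.resize(d["image"][90:270,110:330],None,fx=3.3,fy=3.3)[:,:,::-1])
s=manip.get_state();print(s["clock"],s["tool_pos"],s["force"],s["finger_gap"])
E
```

```text
clock: 41.5
tool_pos: [539.9, -303.3, 61.6]
tcp_rot: [-3.142, 0.0, -0.07]
force: [0.5, -0.4, -0.2]
finger_gap: 38.7
clock: 42.75
tool_pos: [540.0, -303.3, 162.6]
tcp_rot: [3.142, -0.0, -0.07]
force: [-0.1, 0.1, -0.6]
finger_gap: 38.3
42.8 [ 540.64345555 -303.54715137  164.170572  ] [ 0.95058653 -0.67609499  2.23674658] 38.34773752221729
```

View pics/end.png

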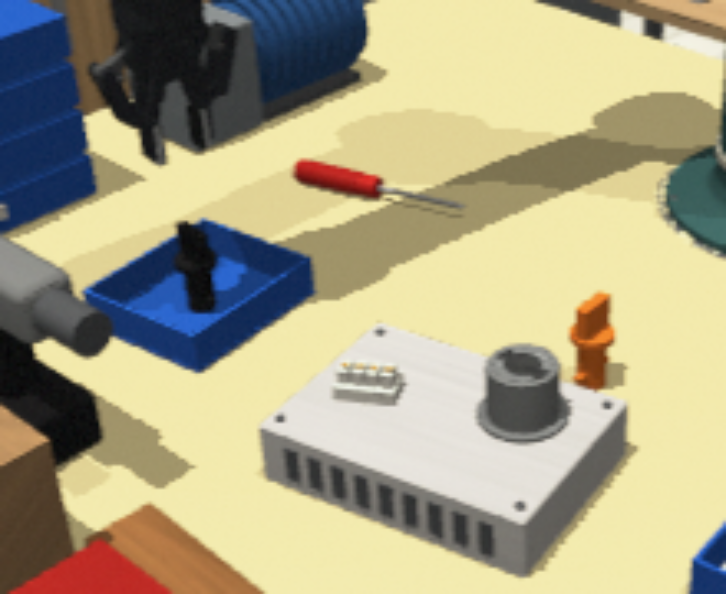

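The carrier stands upright on the tray's floor (195,265), the gripper is well clear above it, and everything else is where it was.

```bash
python3 -c "
from workcell import job
print(job.job_done())"
```

```text
the job is handed in; nothing more can be done
None
```

The black fuse carrier is out of the holder and standing upright in the empty blue tray. I handed the job in at about 43 s of the 64 s allowed.

- **Press:** I pressed in small steps until the hard bottom, about 9 mm below where the bar was gripped. The reading there was 18 N, above your 12–15 N window. I eased off, and the turn ran at 12–15 N in all.
- **Turn and lift:** I turned it 65° anticlockwise with no jam, lifted it out with side forces up to about 6 N, and moved it over the tray.
- **Set-down:** I held it until it touched the floor. That contact briefly read 19 N, so I relaxed to about 6 N before letting go.

**Last checks:** the final picture shows the carrier standing in the tray, the holder empty and the gripper open, clear about 100 mm above where it let go. The terminal block, screwdriver and orange look-alike are where they were. The final crop did not cover the mug, multimeter, spanner or full tray, but the arm did not go near them. No check failed or disagreed.

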